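Load the sample reader and click its tray shut

TASK

Stand the small squat screw-lid jar upright in the square well of the sample reader's open tray. Then push the tray in by its front until it latches, let go and make sure that it stayed in by itself; it is a push-push latch, so a second push would let it out again.

Things in the scene. Friction and masses are not known exactly. Their poses are not given: they have to be found in the camera images.
- jar: The sample jar: a plain round jar of milky plastic with a white screw lid, 44 mm in diameter and 62 mm tall, about 70 g. It stands among other milky plastic bottles and jars and is told apart by size: the others nearby are a fatter jar (64 mm wide, 88 mm tall), a tall slim bottle (36 mm wide, 125 mm tall) and a small pointed dropper bottle (28 mm wide, 80 mm tall). Origin at the centre of its underside, z up through the lid.
- tray (a joint): How far the tray is pushed in, in m: 0 out (as at the start), 0.046 hard against its inner stop, 0.040 latched. A spring pushes it out with 1.5 to 3 N; rubbing fingers can make that 5 to 9 N on the way, only the stop feels hard: push with about 15 N. Let go after reaching 0.045 it returns to 0.040 and stays; let go sooner it slides out again; pushed to the stop once more it is released.
- tray_well (a point): Centre of the floor of the square well in the white tray; moves with the tray. The floor is 22 mm above the bench, the well is 64 mm by 64 mm inside with 4 mm walls whose tops are 12 mm above the floor. x points the way the tray is pushed in (level), z up. The reader's grey side cheeks are 30 mm tall and start 65 mm to either side of the centre line; its white rear block, 85 mm tall, begins 100 mm behind this point while the tray is out.
- tray_face (a point): Centre of the tray's flat upright front panel, on its outer face (the one towards the robot), 35 mm above the bench; moves with the tray. The panel is 124 mm wide (along y) and 12 mm thick and spans from 12 to 58 mm above the bench. x points the way to push (into the reader), z up. The well's centre lies 70 mm along x from here. Nothing stands in front of the panel.
Not all that is in view belongs to the job. Leave any orange or pink look-alike of the jar alone.

How it is judged (in metres and radians):
On the way:
1. the jar stands upright in the tray's well while the tray is still out (x of jar in the frame of tray_well between -0.015 and 0.015 m and y of jar in the frame of tray_well between -0.015 and 0.015 m and z of jar in the frame of tray_well below 0.006 m and angle between jar's own z axis and vertical below 0.17 rad and value of joint tray below 0.03 m), for 0.2 s.
At the end, for the whole second after the job is handed in: The tray stays pushed in by its own latch (joint above 0.036 m, still), and the squat jar stands upright (within 10 degrees) and at rest in the well, its underside within 15 mm of the well's centre in x and y and no more than 6 mm above the well's floor (value of joint tray above 0.036 m and velocity of joint tray between -0.01 and 0.01 m/s and x of jar in the frame of tray_well between -0.015 and 0.015 m and y of jar in the frame of tray_well between -0.015 and 0.015 m and z of jar in the frame of tray_well below 0.006 m and angle between jar's own z axis and vertical below 0.17 rad and linear speed of jar below 0.02 m/s); the robot touches nothing.
It also fails if it takes over 61 s, if anything falls off the work surface, if the arm or the gripper's body presses on something with over 40 N, if the wrist force passes 120 N, or if a joint passes its speed limit or range.

ROBOT

A 6-joint arm with a two-finger parallel gripper is mounted at the origin on the work surface. World frame = base frame: x ahead of the robot, y to its left, z up, the work surface at z = 0. Lengths are in mm, angles in rad, forces in N, time in s.
With the tool pointing down it reaches from about 275 to 750 mm from the base axis. Payload 10.2 kg.
Tool frame: the origin (TCP) lies at the very end of the fingers, on their centre line; the grasp point (between the pads) lies 19 mm behind it; z points along the fingers, y is the direction in which the jaws open and shut (so a half turn about z gives the same grasp; the last joint's range is limited). The gripper opens to 88 mm and grips with 3 to 60 N. Pads are 18 mm wide; open, the fingers measure 123 mm over their backs; the gripper's body (75 mm by 187 mm) begins 45 mm behind the grasp point.
Start: joints at [-1.354, 0.313, 1.498, -0, 1.331, -0.223], TCP at [223.512, -475.051, 238.72] pointing down, gripper open.
Joint ranges: [-2.94, 2.94], [-0.97, 2.17], [0.19, 2.56], [-1.23, 4.37], [0.02, 3.11], [-2.88, 2.88]. Speed limits (rad/s): [2.39, 2.39, 3.01, 3.14, 3.14, 3.14].

INTERFACE

Orientations are given as a rotation vector (axis times angle).
In Python, from plant import ctrl gives the robot as it stands. The module is installed in compiled form; this text tells all that it offers.
- The arm moves only by the shell command python3 -m crank 'ROWS'. ROWS is JSON, one flat list of numbers, 5 for each row, row after row: the shift along the tool's x, y, z in cm, then the turn about the tool's z in rad, then the finger opening in cm, from 0 to 8.81. A call has 1 to 8 rows; each row shifts and turns the pose as measured when the row begins, along the tool's axes as they then stand; what a row does not reach is not made up. A row lasts 1/10 s, in which the tool goes at most 50 mm and 8.59 degrees, less where a joint would pass 70% of its speed; a pose out of reach is approached as far as the arm can. A call with a gripper value outside its range is refused whole. The fingers move at their own pace and stop on an object; the grip force is fixed at half the most. Time passes only in rows, so rows that do not move let the fingers close. It gives the time, the measured TCP pose, the force and the opening at its end, in the units of the state.
- ctrl.read_state(): the state, without advancing time (a new reading comes with each control period).
- ctrl.get_image(name): name is "side" or "top" or "wrist"; returns a dict with "pixels" (480x640x3 uint8, red, green, blue), "depth" (480x640 float32, mm along the optical axis (not along the pixel's ray), 0 where there is no reading), "fx", "fy", "cx", "cy" (pixels), "T" (4x4, takes a point from camera to world coordinates). Camera axes: x right, y down, z forward; pixel columns grow to the right and rows downward; lengths in mm; the calibration is good to about 2 mm. The wrist camera is an equidistant fisheye: a pixel r from the principal point sees the ray r / f radians off the axis. A picture is of the moment at which its call begins.
- ctrl.close_job(): hands the job in, once; it reports no verdict.
The state is a dict: "clock": time; "qpos": joint angles; "joint_velocities": joint speeds; "joint_torque": joint torques, N m; "position": TCP position; "eef_rot": TCP orientation; "wrist_force": force on the tool from outside, world axes, zero at the start; "wrist_torque": the same for the moment, N m; "finger_gap": finger opening in mm.
Only numpy, scipy, OpenCV 4.12 (cv2) and the standard library are available. Lean on these libraries where they do the work, as an engineer would, in place of code of your own. Each camera call takes 0.05 s, during which the arm holds its last target.

## Working session

There is one attempt and no reset: what is moved stays moved. The work goes in short steps, Python scripts to look and compute and a shell command to move; the robot and the scene stay as the last step left them, time stands still between calls to the robot, and variables do not carry over. Pictures are saved under pics/ and viewed, and the job is handed in when it is done.

```bash
mkdir -p pics; cat > h.py <<'E'
import numpy as np, cv2, pickle
from plant import ctrl
def grab(name,fn):
    im=ctrl.get_image(name); pickle.dump(im,open(f'pics/{fn}.pkl','wb'))
    cv2.imwrite(f'pics/{fn}.png',im['pixels'][:,:,::-1]); return im
def load(fn): return pickle.load(open(f'pics/{fn}.pkl','rb'))
def pts(im):
    v,u=np.mgrid[0:480,0:640]; d=im['depth'].astype(float)
    P=np.stack([(u-im['cx'])/im['fx']*d,(v-im['cy'])/im['fy']*d,d],-1)
    return P@im['T'][:3,:3].T+im['T'][:3,3]
E
python3 - <<'E'
from h import *
for n in ('top','side'):
    im=grab(n,n+'0'); print(n,im['T'].round(3).tolist(),im['fx'])
s=ctrl.read_state(); print(s)
E
```

```text
top [[-0.017, -0.998, 0.065, 510.178], [-0.999, 0.015, -0.041, 114.049], [0.04, -0.066, -0.997, 795.746], [0.0, 0.0, 0.0, 1.0]] 469.1008952804752
side [[-0.714, -0.459, 0.528, 138.427], [-0.7, 0.477, -0.532, 485.927], [-0.007, -0.75, -0.662, 546.648], [0.0, 0.0, 0.0, 1.0]] 434.5867425173245
{'clock': 0.1, 'qpos': array([-1.35441351e+00,  3.13372846e-01,  1.49831984e+00,  1.70125494e-05,
        1.33096512e+00, -2.23400159e-01]), 'joint_velocities': array([ 0.00103547, -0.00133262, -0.00100108, -0.00051462,  0.00141608,
        0.0012591 ]), 'joint_torque': array([ 1.96420144e-03, -4.02814150e+01, -2.52644420e+01,  6.95214467e-02,
        3.42487532e-02, -5.54300959e-05]), 'position': array([ 223.46435643, -474.84873542,  238.24467348]), 'eef_rot': array([-3.06490858e+00, -6.85017363e-01, -3.18145474e-05]), 'wrist_force': array([-0.78731641, -0.21293779,  0.28886993]), 'wrist_torque': array([ 0.06016979, -0.04580766, -0.0522623 ]), 'finger_gap': 88.25677484884994}
```

View pics/top0.png

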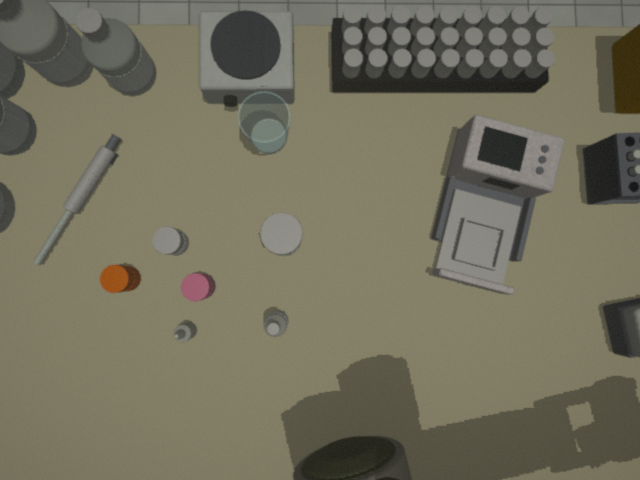

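View pics/side0.png

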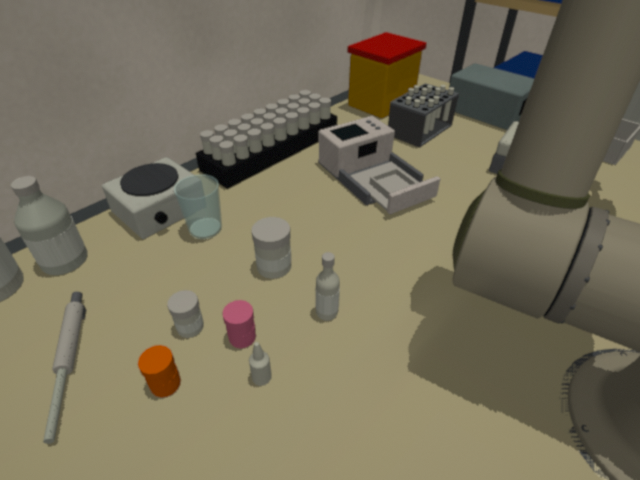

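The top view shows the squat white-lidded jar at about (168,240), with the pink look-alike at (197,287), the orange at (116,278) and the fat jar at (281,234). The reader's tray well is at about (479,243), and the front panel runs from (437,272) to (512,290).

```bash
python3 - <<'E'
from h import *
im=load('top0'); P=pts(im)
def zone(u0,u1,v0,v1,zlo,zhi):
    Q=P[v0:v1,u0:u1].reshape(-1,3); m=(Q[:,2]>zlo)&(Q[:,2]<zhi); return Q[m]
print('bench',np.median(P[380:440,150:250,2]))
for nm,z in dict(jar=(145,192,220,262),pink=(178,215,270,303),orange=(98,140,262,296),fat=(255,308,208,260)).items():
    Q=zone(*z,30,200); zt=np.percentile(Q[:,2],90); L=Q[Q[:,2]>zt-6]
    c,r=cv2.minEnclosingCircle(L[:,:2].astype(np.float32)); print(nm,zt.round(1),np.round(c,1),round(r,1),L[:,:2].mean(0).round(1),len(L))
for u,v in [(168,238),(479,243),(478,224),(500,250),(455,240),(475,281),(460,245),(520,230),(447,220),(530,220)]: print(u,v,P[v,u].round(1))
# panel top
Q=zone(430,520,262,298,50,66); print(len(Q)); 
r=cv2.minAreaRect(Q[:,:2].astype(np.float32)); print('panel',r, cv2.boxPoints(r).round(1).tolist(), np.median(Q[:,2]))
big=cv2.resize(im['pixels'][100:310,420:580,::-1],None,fx=3.7,fy=2.8*1.0,interpolation=cv2.INTER_CUBIC) if 0 else cv2.resize(im['pixels'][150:310,420:580,::-1],None,fx=3.7,fy=3.7,interpolation=cv2.INTER_CUBIC)
cv2.imwrite('pics/crop0.png',big)
E
```

```text
bench 0.40259418516291134
jar 63.7 [568.5 326.2] 21.9 [568.1 325.8] 634
pink 63.9 [495.2 282.2] 22.2 [495.1 281.7] 639
orange 63.7 [510.  404.7] 22.3 [510.2 404.3] 658
fat 89.7 [574.2 147.1] 31.9 [573.9 147.2] 1380
168 238 [571.3 322.4  62.8]
479 243 [ 558.9 -180.1   25.1]
478 224 [ 590.8 -179.6   25.2]
500 250 [ 546.2 -211.6   33.6]
455 240 [ 564.9 -141.7   19. ]
475 281 [ 496.4 -158.8   57.5]
460 245 [ 556.2 -148.9   22. ]
520 230 [ 580.1 -252.7   21. ]
447 220 [ 598.9 -129.4   18.6]
530 220 [ 595.9 -266.3   29.9]
596
panel ((496.1011657714844, -159.75559997558594), (123.19824981689453, 12.289828300476074), 74.2354965209961) [[473.5, -217.39999389648438], [485.29998779296875, -220.6999969482422], [518.7999877929688, -102.0999984741211], [506.8999938964844, -98.80000305175781]] 57.70803923131126
```

View pics/crop0.png

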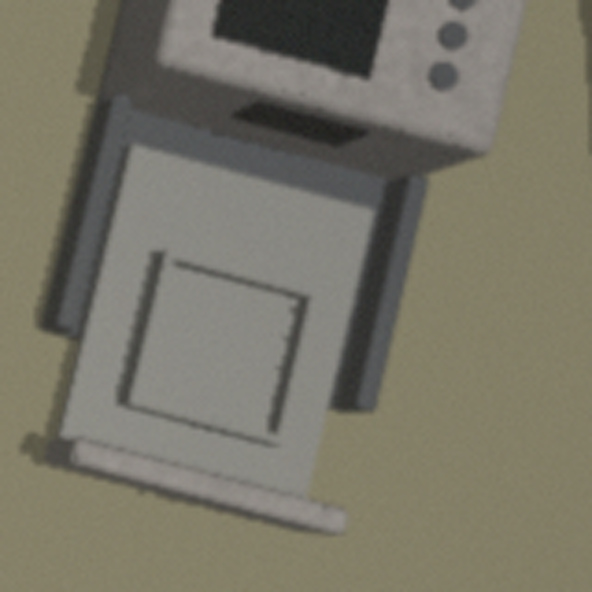

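The well measures at about (558,-177), push direction -15.8° in the xy plane, jar at (568,326). First turn the tool so that its x lies along the push direction. That also keeps the jaws clear of the pink and orange jars.

```bash
cat > rem.py <<'E'
import sys; from h import *
from scipy.spatial.transform import Rotation as R
s=ctrl.read_state(); p=s['position']; M=R.from_rotvec(s['eef_rot']).as_matrix()
t=np.array([float(a) for a in sys.argv[1:4]])
yaw=np.degrees(np.arctan2(M[1,0],M[0,0]))
print('t',s['clock'],'p',p.round(1),'tilt',M[:,2].round(3),'yaw',yaw.round(2),'F',s['wrist_force'].round(1),'gap',round(s['finger_gap'],1))
print('remaining tool cm',(M.T@(t-p)/10).round(2),'turn',np.radians(yaw+15.8).round(3),'q',s['qpos'].round(2))
E
python3 - <<'E'
from h import *
P=pts(load('top0')); d=np.array([np.cos(np.radians(-15.77)),np.sin(np.radians(-15.77))]); n=np.array([-d[1],d[0]])
Q=P[190:300,420:540].reshape(-1,3); c=np.array([490.3,-158.1])
a=(Q[:,:2]-c)@d; b=(Q[:,:2]-c)@n
m=(Q[:,2]>31)&(Q[:,2]<37)&(a>25)&(a<115)&(abs(b)<50)
print('wall ext along',np.percentile(a[m],[1,5,95,99]),'across',np.percentile(b[m],[1,5,95,99]),m.sum())
E
python3 -m crank '[0,0,0,0.143,8.8, 0,0,0,0.143,8.8, 0,0,0,0.143,8.8, 0,0,0,0.143,8.8, 0,0,0,0.143,8.8]'; python3 rem.py 568.3 326 120
```

```text
wall ext along [ 33.99905399  34.6522504  105.27395253 105.975595  ] across [-37.16105879 -36.37733047  34.5632307   35.10342333] 464
clock: 0.6
position: [223.3, -474.0, 236.5]
eef_rot: [-3.101, 0.47, 0.003]
wrist_force: [-1.0, 0.0, -0.5]
finger_gap: 88.3
t 0.6 p [ 223.3 -474.   236.5] tilt [-0.001  0.005 -1.   ] yaw -17.24 F [-1.   0.  -0.5] gap 88.3
remaining tool cm [  9.27 -86.58  12.01] turn -0.025 q [-1.35  0.32  1.5   0.    1.33  0.52]
```

The well walls run from 34 to 106 mm along the push axis, so the centre is at about (557.4,-178.1). Now go to the jar.

```bash
python3 -m crank '[0.5,-5,0,-0.025,8.8, 0.5,-5,0,0,8.8, 0.5,-5,0,0,8.8, 0.5,-5,0,0,8.8, 0.5,-5,0,0,8.8, 0.5,-5,0,0,8.8, 0.5,-5,0,0,8.8, 0.5,-5,0,0,8.8]'; python3 rem.py 568.3 326 120
```

```text
clock: 1.4
position: [370.8, -102.6, 235.9]
eef_rot: [-3.1, 0.453, 0.006]
wrist_force: [1.4, -0.5, 0.5]
finger_gap: 88.4
t 1.4 p [ 370.8 -102.6  235.9] tilt [-0.002  0.009 -1.   ] yaw -16.62 F [ 1.4 -0.5  0.5] gap 88.4
remaining tool cm [  6.72 -46.63  11.92] turn -0.014 q [-0.58  0.    1.87  0.01  1.27  1.28]
```

```bash
python3 -m crank '[0.8,-5,0,-0.014,8.8, 0.8,-5,0,0,8.8, 0.8,-5,0,0,8.8, 0.8,-5,0,0,8.8, 0.8,-5,0,0,8.8, 0.8,-5,0,0,8.8, 0.8,-5,0,0,8.8, 0.8,-5,0,0,8.8]'; python3 rem.py 568.3 326 120
```

```text
clock: 2.2
position: [535.1, 262.3, 237.6]
eef_rot: [-3.105, 0.428, 0.006]
wrist_force: [-0.0, -0.7, 0.4]
finger_gap: 87.9
t 2.2 p [535.1 262.3 237.6] tilt [-0.003  0.007 -1.   ] yaw -15.7 F [-0.  -0.7  0.4] gap 87.9
remaining tool cm [ 1.54 -6.95 11.8 ] turn 0.002 q [0.26 0.47 1.27 0.01 1.4  2.1 ]
```

```bash
python3 -m crank '[0.8,-3.5,0,0,8.8, 0.7,-3.4,0,0,8.8, 0,0,5,0,8.8, 0,0,4,0,8.8, 0,0,0,0,8.8]'; python3 rem.py 568.3 326 120
python3 - <<'E'
from h import *
grab('wrist','w1');grab('top','t1')
E
```

```text
clock: 2.7
position: [570.0, 335.0, 144.4]
eef_rot: [-3.105, 0.417, 0.003]
wrist_force: [0.7, 0.2, -0.9]
finger_gap: 87.9
t 2.7 p [570.  335.  144.4] tilt [-0.001  0.009 -1.   ] yaw -15.3 F [ 0.7  0.2 -0.9] gap 87.9
remaining tool cm [0.08 0.93 2.44] turn 0.009 q [0.35 0.69 1.16 0.01 1.29 2.19]
```

View pics/w1.png

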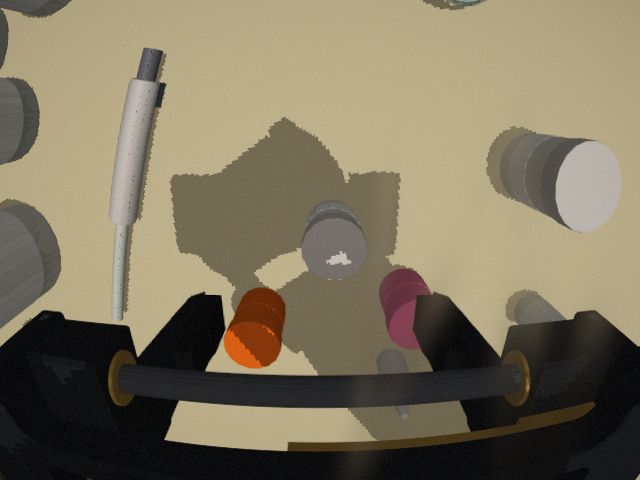

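View pics/t1.png

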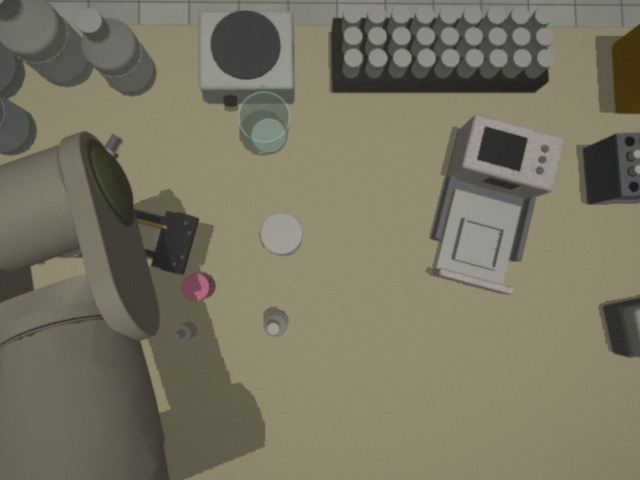

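The wrist view shows the jar at (333,240), between the fingers but a little off their centre, which agrees with the 9 mm y overshoot. The pink jar at (405,305) and the orange one at (255,330) are clear of the finger line. Correct, then descend.

```bash
python3 -m crank '[0.1,0.9,0,0.009,8.8, 0,0,0,0,8.8, 0,0,0,0,8.8]'; python3 rem.py 568.3 326 21
```

```text
clock: 3.1
position: [572.4, 325.4, 156.4]
eef_rot: [-3.095, 0.434, -0.02]
wrist_force: [-0.1, 0.5, -0.0]
finger_gap: 88.0
t 3.1 p [572.4 325.4 156.4] tilt [ 0.015  0.014 -1.   ] yaw -15.95 F [-0.1  0.5 -0. ] gap 88.0
remaining tool cm [-0.55  0.3  13.54] turn -0.003 q [0.34 0.66 1.18 0.01 1.28 2.18]
```

```bash
python3 -m crank '[-0.5,0.3,2,0,8.8, 0,0,2,0,8.8, 0,0,2,0,8.8, 0,0,0,0,8.8]'; python3 rem.py 568.3 326 21
```

```text
clock: 3.5
position: [569.8, 324.6, 100.4]
eef_rot: [-3.09, 0.435, -0.033]
wrist_force: [-0.8, -0.4, 0.2]
finger_gap: 87.8
t 3.5 p [569.8 324.6 100.4] tilt [ 0.024  0.018 -1.   ] yaw -16.04 F [-0.8 -0.4  0.2] gap 87.8
remaining tool cm [-0.33  0.09  7.93] turn -0.004 q [0.34 0.71 1.25 0.01 1.15 2.18]
```

```bash
python3 -m crank '[-0.2,0,1.5,0,8.8, -0.1,0,1.5,0,8.8, 0,0,1.5,0,8.8, 0,0,1.5,0,8.8, 0,0,1,0,8.8, 0,0,0.3,0,8.8, 0,0,0,0,8.8]'; python3 rem.py 568.3 326 21
```

```text
clock: 4.2
position: [571.7, 327.4, 28.3]
eef_rot: [-3.087, 0.435, -0.044]
wrist_force: [-0.1, -0.4, -0.1]
finger_gap: 88.0
t 4.2 p [571.7 327.4  28.3] tilt [ 0.031  0.02  -0.999] yaw -16.07 F [-0.1 -0.4 -0.1] gap 88.0
remaining tool cm [-0.3   0.25  0.71] turn -0.005 q [0.34 0.8  1.3  0.01 1.01 2.19]
```

```bash
python3 -m crank '[-0.3,0.2,0.7,0,8.8, 0,0,0,0,8.8, 0,0,0,0,8.8]'; python3 rem.py 568.3 326 21
```

```text
clock: 4.5
position: [568.7, 326.6, 21.6]
eef_rot: [-3.086, 0.435, -0.046]
wrist_force: [-0.7, -0.3, 0.4]
finger_gap: 88.3
t 4.5 p [568.7 326.6  21.6] tilt [ 0.033  0.021 -0.999] yaw -16.07 F [-0.7 -0.3  0.4] gap 88.3
remaining tool cm [-0.02  0.07  0.06] turn -0.005 q [0.34 0.8  1.31 0.01 0.99 2.19]
```

```bash
python3 -m crank '[0,0,0,0,4, 0,0,0,0,4, 0,0,0,0,4, 0,0,0,0,4, 0,0,0,0,4, 0,0,0,0,4, 0,0,0,0,4, 0,0,0,0,4]'; python3 rem.py 568.3 326 21
```

```text
clock: 5.3
position: [569.2, 326.7, 22.7]
eef_rot: [-3.085, 0.435, -0.048]
wrist_force: [-0.4, -0.1, 0.0]
finger_gap: 43.5
t 5.3 p [569.2 326.7  22.7] tilt [ 0.034  0.021 -0.999] yaw -16.07 F [-0.4 -0.1  0. ] gap 43.5
remaining tool cm [-0.07  0.1   0.17] turn -0.005 q [0.34 0.8  1.31 0.01 0.99 2.19]
```

Gripped at 43.5 mm, which matches the 44 mm jar. Lift.

```bash
python3 -m crank '[0,0,-1,0,2, 0,0,-2,0,2, 0,0,-2.5,0,2, 0,0,-2.5,0,2, 0,0,-2.5,0,2, 0,0,-2.5,0,2, 0,0,-1.5,0,2, 0,0,0,0,2]'; python3 rem.py 557.4 -178.1 180
```

```text
clock: 6.1
position: [563.3, 323.4, 176.9]
eef_rot: [-3.085, 0.435, -0.048]
wrist_force: [0.8, 0.0, -0.2]
finger_gap: 43.1
t 6.1 p [563.3 323.4 176.9] tilt [ 0.034  0.021 -0.999] yaw -16.07 F [ 0.8  0.  -0.2] gap 43.1
remaining tool cm [13.32 48.33 -1.4 ] turn -0.005 q [0.34 0.61 1.2  0.01 1.28 2.19]
```

```bash
python3 -m crank '[0.5,2,0,0,2, 1,4,0,0,2, 1,4,0,0,2, 1,4,0,0,2, 1,4,0,0,2, 1,4,0,0,2, 1,4,0,0,2, 1,4,0,0,2]'; python3 rem.py 557.4 -178.1 180
```

```text
clock: 6.9
position: [549.3, 8.2, 164.9]
eef_rot: [-3.086, 0.422, -0.04]
wrist_force: [1.6, 0.4, 0.2]
finger_gap: 43.7
t 6.9 p [549.3   8.2 164.9] tilt [ 0.029  0.023 -0.999] yaw -15.59 F [1.6 0.4 0.2] gap 43.7
remaining tool cm [ 5.82 17.68 -1.91] turn 0.004 q [-0.21  0.42  1.55  0.03  1.15  1.62]
```

```bash
python3 -m crank '[1.2,3.5,0,0,2, 1.2,3.5,-0.5,0,2, 1,3,-0.5,0,2, 1,3,0,0,2, 0.5,1.5,0,0,2, 0,0,0,0,2, 0,0,0,0,2]'; python3 rem.py 557.4 -178.1 160
python3 - <<'E'
from h import *
grab('wrist','w2');grab('side','s2')
E
```

```text
clock: 7.6
position: [553.8, -153.9, 167.1]
eef_rot: [-3.083, 0.431, -0.028]
wrist_force: [0.6, 0.2, -1.3]
finger_gap: 43.2
t 7.6 p [ 553.8 -153.9  167.1] tilt [ 0.022  0.026 -0.999] yaw -15.94 F [ 0.6  0.2 -1.3] gap 43.2
remaining tool cm [1.   2.25 0.66] turn -0.003 q [-0.49  0.48  1.45  0.04  1.2   1.35]
```

View pics/w2.png

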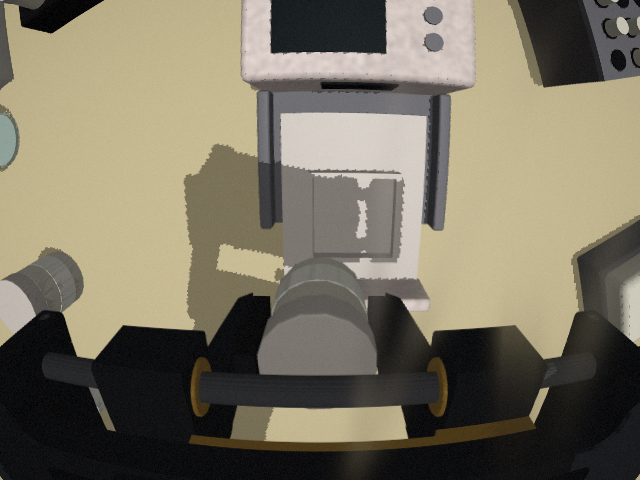

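View pics/s2.png

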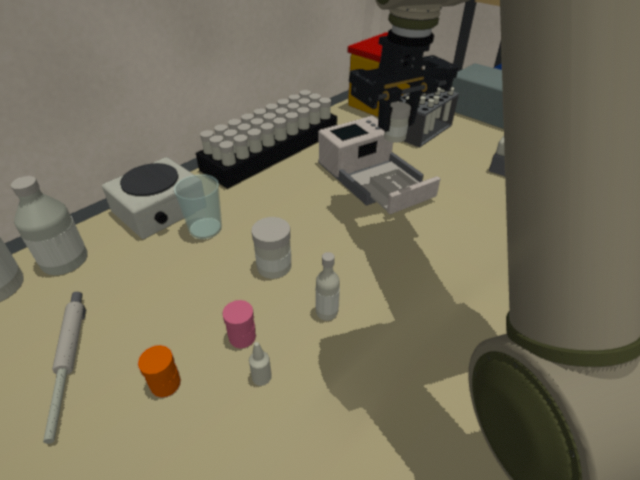

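The jar hangs upright in the grip. The wrist view shows the tray square with the tool, and the well at (355,218) is ahead and to the right, as computed. The side view shows nothing else moved.

```bash
python3 -m crank '[0.5,1.1,0,0,2, 0.5,1,0,0,2, 0,0,0,0,2, 0,0,0,0,2]'; python3 rem.py 557.4 -178.1 45
```

```text
clock: 8.1
position: [558.6, -175.9, 167.1]
eef_rot: [-3.084, 0.424, -0.029]
wrist_force: [0.5, 0.0, -0.5]
finger_gap: 43.6
t 8.1 p [ 558.6 -175.9  167.1] tilt [ 0.022  0.025 -0.999] yaw -15.69 F [ 0.5  0.  -0.5] gap 43.6
remaining tool cm [-0.24  0.61 12.19] turn 0.002 q [-0.52  0.5   1.42  0.04  1.22  1.31]
```

```bash
python3 -m crank '[-0.2,0.4,1.5,0,2, 0,0,2,0,2, 0,0,2,0,2, 0,0,2,0,2, 0,0,1,0,2, 0,0,0,0,2, 0,0,0,0,2]'; python3 rem.py 557.4 -178.1 45
```

```text
clock: 8.8
position: [558.4, -176.7, 80.7]
eef_rot: [-3.085, 0.424, -0.034]
wrist_force: [-0.6, 0.5, -1.1]
finger_gap: 43.2
t 8.8 p [ 558.4 -176.7   80.7] tilt [ 0.025  0.024 -0.999] yaw -15.65 F [-0.6  0.5 -1.1] gap 43.2
remaining tool cm [-0.12  0.27  3.56] turn 0.003 q [-0.52  0.6   1.5   0.04  1.03  1.3 ]
```

```bash
python3 -m crank '[-0.1,0.2,0.8,0,2, 0,0,0.8,0,2, 0,0,0.8,0,2, 0,0,0.3,0,2, 0,0,0,0,2, 0,0,0,0,2]'; python3 rem.py 557.4 -178.1 45
```

```text
clock: 9.4
position: [558.4, -178.3, 53.3]
eef_rot: [-3.086, 0.424, -0.038]
wrist_force: [0.0, 0.9, -1.3]
finger_gap: 43.6
t 9.4 p [ 558.4 -178.3   53.3] tilt [ 0.028  0.022 -0.999] yaw -15.66 F [ 0.   0.9 -1.3] gap 43.6
remaining tool cm [-0.12  0.03  0.83] turn 0.003 q [-0.52  0.64  1.52  0.04  0.97  1.3 ]
```

```bash
python3 -m crank '[-0.1,0,0.4,0,2, 0,0,0.2,0,2, 0,0,0.1,0,2, 0,0,0,0,2]'; python3 rem.py 557.4 -178.1 45
```

```text
clock: 9.8
position: [557.9, -178.0, 46.2]
eef_rot: [-3.087, 0.424, -0.04]
wrist_force: [0.0, 0.3, -1.1]
finger_gap: 43.7
t 9.8 p [ 557.9 -178.    46.2] tilt [ 0.029  0.022 -0.999] yaw -15.65 F [ 0.   0.3 -1.1] gap 43.7
remaining tool cm [-0.04  0.03  0.12] turn 0.003 q [-0.52  0.64  1.53  0.04  0.95  1.3 ]
```

```bash
python3 -m crank '[0,0,0.1,0,2, 0,0,0.1,0,2, 0,0,0,0,2]'; python3 rem.py 557.4 -178.1 45
```

```text
clock: 10.1
position: [558.3, -178.0, 44.7]
eef_rot: [-3.087, 0.424, -0.041]
wrist_force: [-0.8, 0.5, -0.8]
finger_gap: 43.5
t 10.1 p [ 558.3 -178.    44.7] tilt [ 0.03   0.022 -0.999] yaw -15.65 F [-0.8  0.5 -0.8] gap 43.5
remaining tool cm [-0.08  0.03 -0.03] turn 0.003 q [-0.52  0.65  1.53  0.04  0.95  1.3 ]
```

```bash
python3 -m crank '[0,0,0.1,0,2, 0,0,0.1,0,2, 0,0,0,0,2]'; python3 rem.py 557.4 -178.1 45
```

```text
clock: 10.4
position: [559.6, -178.4, 44.9]
eef_rot: [-3.088, 0.424, -0.048]
wrist_force: [0.4, -0.8, -1.2]
finger_gap: 42.9
t 10.4 p [ 559.6 -178.4   44.9] tilt [ 0.034  0.02  -0.999] yaw -15.64 F [ 0.4 -0.8 -1.2] gap 42.9
remaining tool cm [-0.22  0.03 -0.02] turn 0.003 q [-0.52  0.65  1.53  0.04  0.95  1.3 ]
```

The tool stopped descending (z holds at 44.9, against the expected 44.7), so the jar is on the well floor. Release.

```bash
python3 -m crank '[0,0,0,0,5, 0,0,0,0,6, 0,0,0,0,7, 0,0,0,0,8.8, 0,0,0,0,8.8, 0,0,0,0,8.8]'; python3 rem.py 557.4 -178.1 45; python3 -m crank '[0,0,-1,0,8.8, 0,0,-2,0,8.8, 0,0,-3,0,8.8, 0,0,-3,0,8.8, 0,0,-2,0,8.8, 0,0,0,0,8.8]'; python3 rem.py 440 -143.5 150; python3 - <<'E'
from h import *
grab('wrist','w3');grab('side','s3')
E
```

```text
clock: 11.0
position: [559.4, -178.4, 44.3]
eef_rot: [-3.088, 0.424, -0.047]
wrist_force: [0.2, -0.3, 0.0]
finger_gap: 87.0
t 11.0 p [ 559.4 -178.4   44.3] tilt [ 0.033  0.02  -0.999] yaw -15.64 F [ 0.2 -0.3  0. ] gap 87.0
remaining tool cm [-0.2   0.02 -0.07] turn 0.003 q [-0.52  0.65  1.53  0.04  0.94  1.3 ]
clock: 11.6
position: [555.5, -180.7, 161.3]
eef_rot: [-3.088, 0.424, -0.048]
wrist_force: [-0.1, -0.3, -0.2]
finger_gap: 88.2
t 11.6 p [ 555.5 -180.7  161.3] tilt [ 0.034  0.02  -0.999] yaw -15.64 F [-0.1 -0.3 -0.2] gap 88.2
remaining tool cm [-12.15  -0.45   0.82] turn 0.003 q [-0.53  0.5   1.44  0.04  1.19  1.3 ]
```

View pics/w3.png

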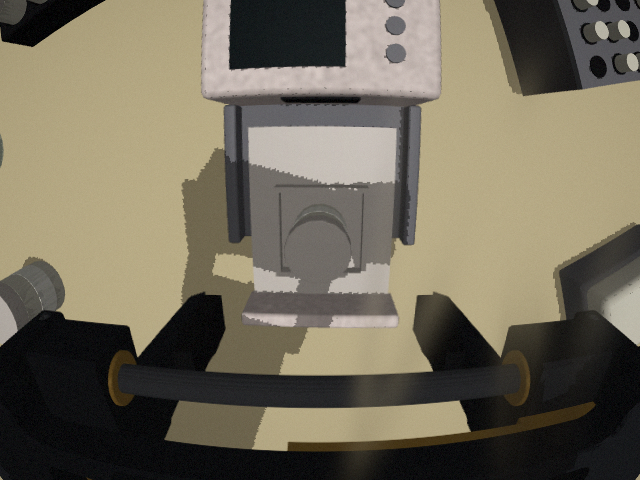

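View pics/s3.png

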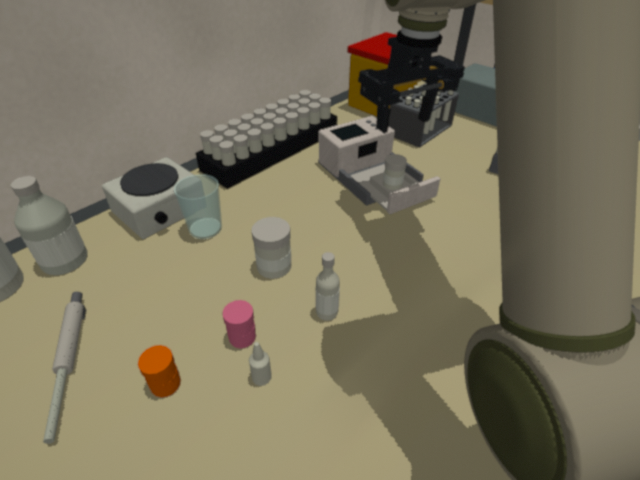

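The jar stands upright in the well, with its lid at about (320,245) in the wrist view and the walls visible on both sides. Next retreat in front of the panel and close the fingers.

```bash
python3 -m crank '[-3,-0.1,0,0,4, -4,-0.1,0,0,0, -3,-0.1,0,0,0, -2,-0.1,0,0,0, 0,0,0,0,0, 0,0,0,0,0]'; python3 rem.py 432.3 -142.7 27; python3 - <<'E'
from h import *
grab('top','t4')
E
```

```text
clock: 12.3
position: [433.3, -140.6, 147.6]
eef_rot: [-3.081, 0.423, -0.022]
wrist_force: [0.0, 0.2, -0.0]
finger_gap: 42.1
t 12.3 p [ 433.3 -140.6  147.6] tilt [ 0.018  0.029 -0.999] yaw -15.66 F [ 0.   0.2 -0. ] gap 42.1
remaining tool cm [-0.15  0.63 12.05] turn 0.002 q [-0.59  0.26  1.83  0.04  1.06  1.23]
```

View pics/t4.png

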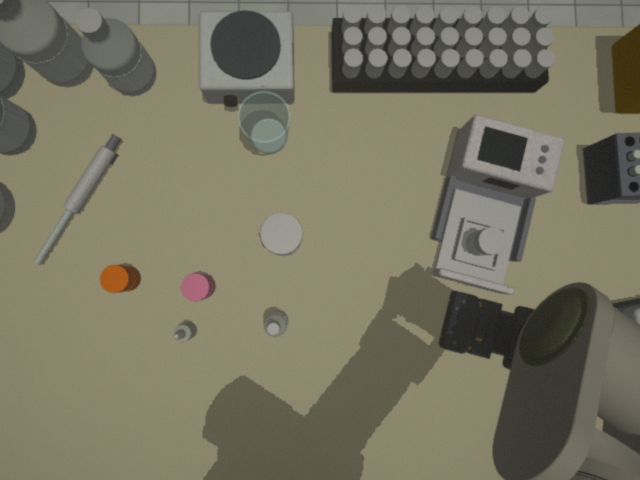

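```bash
cat > chk.py <<'E'
import sys; from h import *
P=pts(load(sys.argv[1])); d=np.array([np.cos(np.radians(-15.77)),np.sin(np.radians(-15.77))]); n=np.array([-d[1],d[0]])
c=np.array([490.0,-159.1])
Q=P[150:310,420:560].reshape(-1,3); a=(Q[:,:2]-c)@d; b=(Q[:,:2]-c)@n; z=Q[:,2]
m=(z>76)&(z<92)&(a>30)&(a<135)&(abs(b)<32); print('jar top',z[m].max().round(1),np.median(z[m]).round(1)); 
m2=m&(a<160); S=np.stack([a[m2],b[m2]],1).astype(np.float32); print('jar along/across',cv2.minEnclosingCircle(S),S.mean(0))
m=(z>53)&(z<62)&(a>-15)&(a<65)&(abs(b)<64); print('panel along',np.percentile(a[m],[3,97]),m.sum())
m=(z>31)&(z<37)&(a>25)&(a<160)&(abs(b)<50);print('well walls along',np.percentile(a[m],[2,98]),'across',np.percentile(b[m],[2,98]))
E
python3 chk.py t4
python3 -m crank '[0,0.6,3,0,0, 0,0,3,0,0, 0,0,3,0,0, 0,0,1.5,0,0, 0,0,0,0,0, 0,0,0,0,0]'; python3 rem.py 432.3 -142.7 27
```

```text
jar top 87.4 84.0
jar along/across ((70.90773010253906, 1.0563079118728638), 22.1182861328125) [70.51805   2.163565]
panel along [ 0.35920634 54.41160799] 614
well walls along [ 34.14846671 105.93634888] across [-35.59206319  36.13817985]
clock: 12.95
position: [438.8, -145.8, 37.2]
eef_rot: [-3.082, 0.422, -0.024]
wrist_force: [-0.1, 0.1, 0.5]
finger_gap: 0.6
t 12.95 p [ 438.8 -145.8   37.2] tilt [ 0.02   0.028 -0.999] yaw -15.61 F [-0.1  0.1  0.5] gap 0.6
remaining tool cm [-0.72 -0.09  1.01] turn 0.003 q [-0.59  0.46  1.91  0.05  0.78  1.21]
```

The jar is 1 mm from the well centre, with its top at 84 mm, as it should be. Approach the panel.

```bash
cat > al.py <<'E'
from h import *
s=ctrl.read_state(); p=s['position'][:2]-[490,-159.1]; r=np.radians(-15.77); d=np.array([np.cos(r),np.sin(r)]); f=s['wrist_force']
print('t',round(s['clock'],2),'along',(p@d).round(1),'across',round(-p[0]*d[1]+p[1]*d[0],1),'z',s['position'][2].round(1),'Fpush',(-f[:2]@d).round(1),'F',f.round(1),'rv',s['eef_rot'].round(3))
E
python3 -m crank '[0.8,-0.1,0.7,0,0, 1.2,0,0.2,0,0, 0.8,0,0,0,0, 0.3,0,0,0,0, 0,0,0,0,0]'; python3 al.py
```

```text
clock: 13.45
position: [473.9, -154.6, 30.4]
eef_rot: [-3.084, 0.422, -0.033]
wrist_force: [0.1, -0.0, -0.3]
finger_gap: 0.5
t 13.45 along -16.7 across -0.0 z 30.4 Fpush -0.1 F [ 0.1 -0.  -0.3] rv [-3.084  0.422 -0.033]
```

```bash
python3 -m crank '[0.4,0,0,0,0, 0.4,0,0,0,0, 0,0,0,0,0]'; python3 al.py;  python3 -m crank '[0.5,0,0,0,0, 0.5,0,0,0,0]'; python3 al.py
```

```text
clock: 13.75
position: [481.7, -156.7, 30.8]
eef_rot: [-3.084, 0.422, -0.032]
wrist_force: [-1.8, -1.3, 0.8]
finger_gap: 0.3
t 13.75 along -8.7 across 0.0 z 30.8 Fpush 1.4 F [-1.8 -1.3  0.8] rv [-3.084  0.422 -0.032]
clock: 13.95
position: [490.8, -159.2, 30.7]
eef_rot: [-3.084, 0.422, -0.029]
wrist_force: [-2.7, -0.5, 0.9]
finger_gap: 0.3
t 13.95 along 0.8 across 0.1 z 30.7 Fpush 2.5 F [-2.7 -0.5  0.9] rv [-3.084  0.422 -0.029]
```

Contact, at about 2.5 N. Keep going at this pace.

```bash
python3 -m crank '[0.5,0,0,0,0, 0.5,0,0,0,0, 0.5,0,0,0,0]'; python3 al.py;  python3 -m crank '[0.4,0,0,0,0, 0.4,0,0,0,0]'; python3 al.py
```

```text
clock: 14.25
position: [506.0, -163.5, 30.7]
eef_rot: [-3.083, 0.422, -0.026]
wrist_force: [-4.2, -1.3, 0.9]
finger_gap: 0.5
t 14.25 along 16.6 across 0.1 z 30.7 Fpush 3.7 F [-4.2 -1.3  0.9] rv [-3.083  0.422 -0.026]
clock: 14.45
position: [514.1, -165.8, 30.7]
eef_rot: [-3.083, 0.422, -0.024]
wrist_force: [-5.2, -0.8, 1.2]
finger_gap: 0.4
t 14.45 along 25.0 across 0.1 z 30.7 Fpush 4.8 F [-5.2 -0.8  1.2] rv [-3.083  0.422 -0.024]
```

```bash
python3 -m crank '[0.4,0,0,0,0, 0.3,0,0,0,0]'; python3 al.py;  python3 -m crank '[0.25,0,0,0,0]'; python3 al.py;python3 -m crank '[0.2,0,0,0,0]'; python3 al.py
```

```text
clock: 14.65
position: [521.2, -167.8, 30.7]
eef_rot: [-3.083, 0.422, -0.022]
wrist_force: [-3.8, -0.9, 1.2]
finger_gap: 0.6
t 14.65 along 32.4 across 0.1 z 30.7 Fpush 3.4 F [-3.8 -0.9  1.2] rv [-3.083  0.422 -0.022]
clock: 14.75
position: [523.9, -168.6, 30.8]
eef_rot: [-3.083, 0.422, -0.023]
wrist_force: [-3.6, -0.1, 0.9]
finger_gap: 0.1
t 14.75 along 35.2 across 0.1 z 30.8 Fpush 3.5 F [-3.6 -0.1  0.9] rv [-3.083  0.422 -0.023]
clock: 14.85
position: [525.0, -168.9, 30.7]
eef_rot: [-3.083, 0.421, -0.018]
wrist_force: [-17.5, 0.4, 13.3]
finger_gap: 0.4
t 14.85 along 36.4 across 0.1 z 30.7 Fpush 16.9 F [-17.5   0.4  13.3] rv [-3.083  0.421 -0.018]
```

The stop is felt: 17 N at 36.4 mm, which is about 46 mm of travel. Back off.

```bash
python3 -m crank '[-0.4,0,0,0,0, -1,0,0,0,0, -2,0,0,0,0, -2,0,0,0,0, -1,0,0,0,0, 0,0,0,0,0]'; python3 al.py; python3 - <<'E'
from h import *
grab('top','t5');grab('side','s5')
E
python3 chk.py t5
```

```text
clock: 15.45
position: [464.7, -151.9, 30.9]
eef_rot: [-3.085, 0.422, -0.033]
wrist_force: [0.3, 0.7, -0.6]
finger_gap: 0.6
t 15.45 along -26.3 across 0.1 z 30.9 Fpush -0.1 F [ 0.3  0.7 -0.6] rv [-3.085  0.422 -0.033]
jar top 88.8 83.9
jar along/across ((110.97174072265625, 1.2066233158111572), 21.967567443847656) [110.17862     2.0167468]
panel along [40.44562892 51.89288245] 491
well walls along [ 40.21285796 146.15726704] across [-35.86845755  35.94677605]
```

View pics/t5.png

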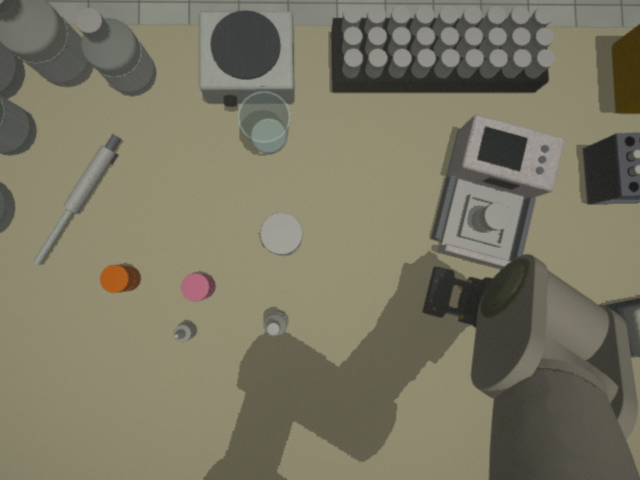

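View pics/s5.png

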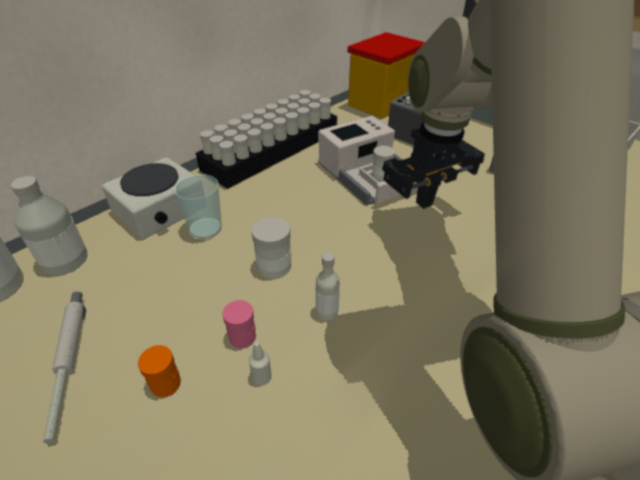

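The panel face now sits at 40.4 mm, which is the latched position. The jar (494,216) is upright in the well, and the fingers are about 60 mm clear of the panel. Wait a moment, recheck, then hand in.

```bash
python3 -m crank '[-0.5,0,-1,0,0, 0,0,0,0,0, 0,0,0,0,0, 0,0,0,0,0, 0,0,0,0,0, 0,0,0,0,0]'; python3 al.py; python3 - <<'E'
from h import *
grab('top','t6')
E
python3 chk.py t6
```

```text
clock: 16.15
position: [462.4, -152.0, 42.2]
eef_rot: [-3.086, 0.422, -0.039]
wrist_force: [-1.3, -0.9, -0.2]
finger_gap: 0.3
t 16.15 along -28.5 across -0.7 z 42.2 Fpush 1.0 F [-1.3 -0.9 -0.2] rv [-3.086  0.422 -0.039]
jar top 87.9 84.1
jar along/across ((110.73753356933594, 1.1281019449234009), 22.13503646850586) [110.13533     2.1659281]
panel along [40.33854804 51.88800894] 532
well walls along [ 40.22366828 146.09440066] across [-35.85520633  36.29435728]
```

```bash
python3 -c "
from plant import ctrl
print(ctrl.close_job())"
```

```text
the job is handed in; nothing more can be done
None
```

The squat jar is standing in the reader's tray and the tray is latched in. I handed the job in at about 16 s of the 61 s allowed.

- **Jar:** I set it in the well about 1 mm from the centre with the tray still out. After the push it was still about 1 mm from the centre, with its top at 84 mm, which means upright on the well floor.
- **Tray:** I pushed it in once with the closed fingers until the stop pushed back at about 17 N. After letting go, two camera checks 0.7 s apart showed the panel face steady at 40.4 and 40.3 mm in. That matches the 40 mm latched position.
- **Robot and the rest:** The gripper ended clear of everything, with only noise on the wrist force (about 1 N). The pink and orange look-alikes and the other bottles did not move.

No check failed. The tool had drifted about 0.04 rad off vertical by the end, with no effect on the result. The force sensor never clearly showed the jar touching the well floor; I judged that from the tool no longer going down.

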